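# Lock the card reader's stand, release the sachet basket's stand

### The job

Three stands with suction feet stand on the worktop, each with a hinged lock lever at its front: lever down is locked, lever up is released. First push the lever of the card reader's stand fully down to lock it for service, then flick the lever of the sachet basket's stand fully up so that the basket can be taken away for refilling. Leave the pen cup's stand locked.

Things in the scene. Friction and masses are not known exactly. Their poses are not given: they have to be found in the camera images.
- reader_paddle (a point): Centre of the black paddle (40x22x12 mm) ending the lever of the white card reader's stand (wedge 92x68x40); starts up. All 3 levers are alike. Axes turn with the lever: x from paddle along the lever to its hinge (85 mm off, 45 mm above worktop), y along the level hinge pin, z the lever's upper side. Arm between: steel, 12 mm wide, 6 thick. Paddle reaches 20 mm either side of its centre.
- basket_paddle (a point): Same point on the lever of the stand with the white slotted basket of sachets (118 deep, 146 wide, rim 121 mm above worktop, near side 20 mm behind the hinge); starts down. Levers swing upright from 0.80 rad above level (fully up) to 0.06 rad (fully down, centre 50 mm above worktop); hard stops, stiff hinge (0.2 N m, 2.5 N at the paddle), no spring, stay where left.
- pen_paddle (a point): Same point on the lever of the stand with the cream pen cup (135 mm tall); starts down, stays down. Each stand: grey suction foot 114 mm across, metal top plate 43 mm high, steel ears 28 mm wide at the hinge, centre 62 mm behind the hinge; does not slide. Levers point roughly at the robot. Only flat packets (to 16 mm) may lie beneath or beside them.

How it is judged:
By the outcome, as a careful person would: the job done as asked, in the order asked, and still so for the second after the job is handed in, with the robot touching nothing.
It also fails if it takes over 48 s, if anything falls off the work surface, if the arm or the gripper's body presses on something with over 40 N, if the wrist force passes 120 N, or if a joint passes its speed limit or range.

### The arm

A 7-joint arm with a two-finger parallel gripper is mounted at the origin on a cart in front of the work surface, level with it; the furniture and walls round the work are solid. World frame = base frame: x ahead of the robot, y to its left, z up, the work surface at z = 0. Lengths are in m, angles in rad, forces in N, time in s.
With the tool pointing down it reaches from about 0.375 to 0.925 m from the base axis. Payload 3.1 kg.
Tool frame: the origin (TCP) lies at the centre of the arm's flange, where the gripper is bolted on; the fingertips stand 173 mm ahead of it and the grasp point (between the pads) lies 155 mm ahead of it; z points along the fingers, y is the line along which they close (so a half turn about z gives the same grasp; the last joint's range is limited). The gripper opens to 85 mm and grips with 20 to 120 N. Pads are 22 mm wide; open, the fingers measure 114 mm over their backs; the gripper's body (76 mm by 85 mm) begins 54 mm behind the grasp point. The pads swing forward as they close: fully open they stand 13 mm farther back than shut.
Start: joints at [1.038, 0.383, 0.044, 1.598, -0.018, 1.161, -0.05], TCP at [0.274, -0.59, 0.405] pointing down, gripper open.
Joint ranges: [-2.61, 2.61], [-0.41, 2.15], [-1.48, 1.57], [0, 2.5], [-1.57, 4.71], [0.05, 1.97], [-2.85, 2.85]. Speed limits (rad/s): [2.79, 2.79, 3.14, 3.14, 3.14, 3.14, 3.14].

### API

Orientations are given as a unit quaternion [w, x, y, z].
In Python, from cell import robot gives the robot as it stands. The module is installed in compiled form; this text tells all that it offers.
- The arm moves only by the tool carry_out, never from a script. Its argument "deltas" is a list of rows, each a list of 3 entries, a list of its own where there are three numbers: the shift along the tool's x, y, z in m, then the turn about the tool's z in degrees, then the gripper's target within -1 to 1 (fully open at 1, half-way at 0, shut at -1). A call has 1 to 8 rows; each row shifts and turns the commanded pose from where the row before left it, along the tool's axes as they then stand; what a row does not reach is not made up. A row lasts 1/10 s, in which the tool goes at most 50 mm and 8.59 degrees, less where a joint would pass 70% of its speed; a pose out of reach is approached as far as the arm can. A call is refused whole if a number of a shift passes 0.05 or a number of a turn 8.59, either way. A call with a gripper value outside its range is refused whole. The fingers move at their own pace and stop on an object; "squeeze" is the grip in N (left out, the last holds). Time passes only in rows, so rows that do not move let the fingers close. It gives the time, the measured TCP pose, the force, the opening and the grip force at its end, in the units of the state.
- robot.get_state(): the state, without advancing time (a new reading comes with each control period).
- robot.snapshot(name): name is "side" or "top" or "wrist"; returns a dict with "pixels" (480x640x3 uint8, blue, green, red), "range_z" (480x640 float32, m along the optical axis (not along the pixel's ray), 0 where there is no reading), "mtx" (3x3 intrinsics, pixels), "distortion" ([k1, k2, p1, p2, k3] as OpenCV has them; the pictures are not rectified), "eye" and "orientation" of the camera in the world; the wrist camera has in their place "hand_eye" (4x4, takes a point from camera to tool coordinates, whose origin is the TCP and whose axes are the flange's). Camera axes: x right, y down, z forward; pixel columns grow to the right and rows downward; lengths in m; the calibration is good to about 2 mm. A picture is of the moment at which its call begins: read the wrist's pose just before it.
- robot.finish_job(): hands the job in; it is judged then, once.
Trained networks look in a picture, given as the dict that the camera call returned (one of the last four; its "shot" number tells which), for a name from the list of things; names that differ only in an ending like _2 or _b are one class to them, and where a whole thing is asked for, a point or a joint stands for the part that bears it (a point fixed in the world has none). Each returns a list of dicts, best first, with "conf" (0 to 1); they miss things now and then, are a little off and sometimes report something else, mostly with a low value. They report only what shows in the picture. A call takes as long as a camera call.
- robot.recognise(picture, name): "extent" ([left, top, right, bottom] in pixels, round what is visible of it).
- robot.landmark_of(picture, name): "point" ([column, row] in pixels: a listed point, or the origin of a listed thing).
The state is a dict: "t": time; "joint_pos": joint angles; "qvel": joint speeds; "effort": joint torques, N m; "tool_pos": TCP position; "tcp_rot": TCP orientation; "contact_force": force on the tool from outside, world axes, zero at the start; "wrist_torque": the same for the moment, N m; "finger_gap": finger opening in m; "gripper_force": force on a finger pad.
Only numpy, scipy, OpenCV 4.12 (cv2) and the standard library are available. Lean on these libraries where they do the work, as an engineer would, in place of code of your own. Each camera call takes 0.05 s, during which the arm holds its last target. There are 200 camera calls.

## Working session

There is one attempt and no reset: what is moved stays moved. The work goes in short steps, Python scripts to look and compute and a tool call to move; the robot and the scene stay as the last step left them, time stands still between calls to the robot, and variables do not carry over. Pictures are saved under pics/ and viewed, at most 10 in all, crops included, and the job is handed in when it is done.

Besides the shell and the picture viewer there is one more tool, called by a JSON object that holds its "name" and its "arguments". carry_out: Moves the arm, as the interface text tells. Its arguments: {"type":"object","properties":{"deltas":{"type":"array"},"squeeze":{"type":"number"}},"required":["deltas"]}

```bash
mkdir -p pics
cat > h.py <<'E'
import numpy as np, cv2
from cell import robot
from scipy.spatial.transform import Rotation as R
def rot(q): return R.from_quat([q[1],q[2],q[3],q[0]]).as_matrix()
def pose(p,s):
    if 'hand_eye' in p:
        T=np.eye(4);T[:3,:3]=rot(s['tcp_rot']);T[:3,3]=s['tool_pos'];return T@np.array(p['hand_eye'])
    T=np.eye(4);o=np.array(p['orientation']);T[:3,:3]=rot(o) if o.size==4 else o.reshape(3,3);T[:3,3]=p['eye'];return T
def world(p,s,uv,z=None):
    u=cv2.undistortPoints(np.array([[uv]],float),np.array(p['mtx']),np.array(p['distortion']))[0,0]
    if z is None:
        c,r=int(round(uv[0])),int(round(uv[1])); w=p['range_z'][max(r-2,0):r+3,max(c-2,0):c+3]; w=w[w>0]; z=np.median(w) if w.size else np.nan
    T=pose(p,s);return T[:3,:3]@(np.array([u[0],u[1],1])*z)+T[:3,3]
E
python3 - <<'E'
from h import *
s=robot.get_state();print({k:np.round(v,3) for k,v in s.items()})
for n in ['side','top']:
    p=robot.snapshot(n);cv2.imwrite(f'pics/{n}0.png',p['pixels']);print(n,np.round(p['eye'],3))
    for k in ['reader_paddle','basket_paddle','pen_paddle']:
        for f in robot.landmark_of(p,k)[:3]: print(k,np.round(f['point']),round(f['conf'],2),np.round(world(p,s,f['point']),3))
E
```

```text
{'t': np.float64(0.0), 'joint_pos': array([ 1.038,  0.384,  0.044,  1.6  , -0.018,  1.161, -0.05 ]), 'qvel': array([ 0.   , -0.   ,  0.   ,  0.   ,  0.001,  0.   , -0.   ]), 'effort': array([ 0.0000e+00, -4.3347e+01,  1.0250e+00, -2.4952e+01,  1.1000e-02,
        1.1000e-02, -0.0000e+00]), 'tool_pos': array([ 0.274, -0.589,  0.403]), 'tcp_rot': array([-0.001,  0.976,  0.216, -0.   ]), 'contact_force': array([-0.136, -0.058, -0.899]), 'wrist_torque': array([-0.036,  0.007,  0.038]), 'gripper_force': np.float64(0.0), 'finger_gap': np.float64(0.086)}
side [0.377 0.85  0.654]
reader_paddle [338. 277.] 0.61 [ 0.466 -0.034  0.057]
reader_paddle [327. 218.] 0.55 [ 0.515 -0.231  0.1  ]
basket_paddle [337. 276.] 0.64 [ 0.468 -0.034  0.059]
pen_paddle [304. 364.] 0.59 [0.497 0.24  0.055]
top [ 0.339 -0.023  0.976]
reader_paddle [445. 234.] 0.87 [ 0.509 -0.239  0.114]
basket_paddle [344. 257.] 0.86 [ 0.471 -0.041  0.061]
pen_paddle [217. 246.] 0.79 [0.495 0.226 0.058]
```

View pics/side0.png

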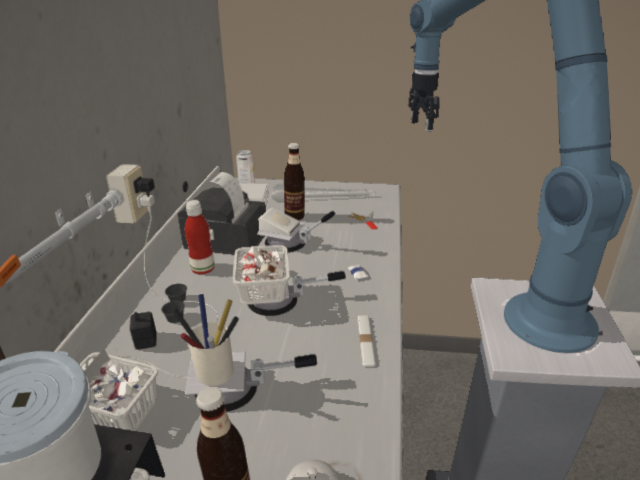

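View pics/top0.png

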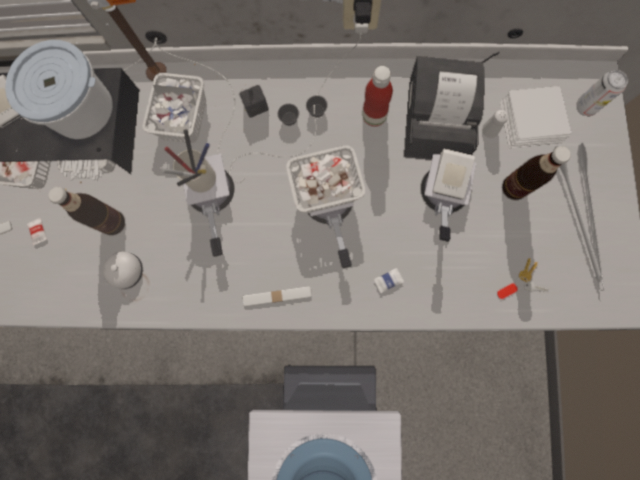

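The side and top views both show the three levers: reader up (top view 445,234), basket down (344,257), pen cup down (217,246). The heights match the sizes given. I'll go above the reader and look from close by.

{"name": "carry_out", "arguments": {"deltas": [[[0.04,-0.027,0],0,-1],[[0.04,-0.027,0],0,-1],[[0.04,-0.027,0],0,-1],[[0.04,-0.027,0],0,-1],[[0.04,-0.027,0],0,-1],[[0.04,-0.027,0],0,-1],[[0.04,-0.027,0],0,-1],[[0.03,-0.03,0],0,-1]]}}

```text
t: 1.2
tool_pos: [0.4644, -0.2577, 0.4052]
tcp_rot: [0.0, 0.976, 0.217, 0.001]
contact_force: [0.6, -0.3, -0.2]
finger_gap: 0.0
gripper_force: 0.0
```

{"name": "carry_out", "arguments": {"deltas": [[[0,0,0],8,-1],[[0,0,0],8,-1],[[0,0,0],8,-1],[[0,0,0],0,-1],[[0,0,0],0,-1]]}}

```text
t: 1.7
tool_pos: [0.4627, -0.2604, 0.4048]
tcp_rot: [0.0, 1.0, 0.009, 0.0]
contact_force: [-0.5, 0.0, -0.4]
finger_gap: 0.0003
gripper_force: 0.0
```

Run:
```python
from h import *
s=robot.get_state();print({k:np.round(s[k],3) for k in ['t','tool_pos','tcp_rot','contact_force','finger_gap']})
p=robot.snapshot('wrist');cv2.imwrite('pics/w1.png',p['pixels']);print(np.round(p['hand_eye'],3))
t=robot.snapshot('top');cv2.imwrite('pics/t1.png',cv2.resize(t['pixels'][190:290,150:500],None,fx=2.2,fy=2.2))
for q in (p,t):
  for k in ['reader_paddle','basket_paddle']:
    for f in robot.landmark_of(q,k)[:2]: print(k,np.round(f['point']),round(f['conf'],2),np.round(world(q,s,f['point']),3))
```

```text
{'t': np.float64(1.7), 'tool_pos': array([ 0.463, -0.26 ,  0.405]), 'tcp_rot': array([0.   , 1.   , 0.009, 0.   ]), 'contact_force': array([-0.507,  0.039, -0.425]), 'finger_gap': np.float64(0.0)}
[[-0.    -0.949 -0.314  0.081]
 [ 1.    -0.    -0.001 -0.001]
 [ 0.001 -0.314  0.949  0.032]
 [ 0.     0.     0.     1.   ]]
reader_paddle [285. 167.] 0.57 [ 0.512 -0.241  0.11 ]
basket_paddle [ 77. 203.] 0.9 [ 0.471 -0.046  0.061]
reader_paddle [448. 232.] 0.82 [ 0.514 -0.246  0.107]
basket_paddle [344. 256.] 0.77 [ 0.473 -0.041  0.061]
```

View pics/w1.png

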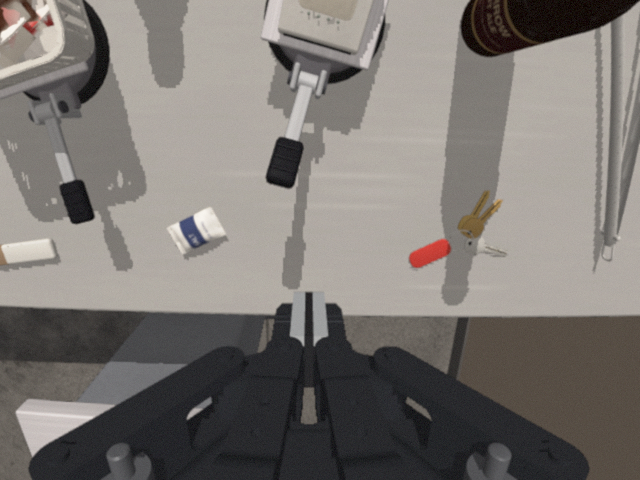

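The wrist view shows the reader paddle at (285,163) with its hinge near (308,82), and the basket paddle at (76,201) with its hinge near (50,105). The next step is the lever directions.

Run:
```python
from h import *
s=robot.get_state();p=robot.snapshot('wrist');T=pose(p,s)
def atz(uv,h):
    a=world(p,s,uv,1.0);d=a-T[:3,3];return T[:3,3]+d*(h-T[2,3])/d[2]
for n,P,H,A,hp in [('reader',(285,163),(308,82),(297,120),.110),('basket',(76,201),(50,105),(65,160),.056)]:
    a=atz(P,hp);b=atz(H,.045);v=b-a
    print(n,a.round(3),world(p,s,P).round(3),'hinge',b.round(3),world(p,s,H).round(3),'arm',world(p,s,A).round(3),'len',np.hypot(*v[:2]).round(3),'yaw',np.degrees(np.arctan2(v[1],v[0])).round(1))
# black paddle pixels depth points
g=p['pixels'].max(2)
for n,(c0,r0,c1,r1) in [('reader',(262,132,308,192)),('basket',(55,175,98,228))]:
    m=np.argwhere(g[r0:r1,c0:c1]<50)+[r0,c0]
    w=np.array([world(p,s,(c,r)) for r,c in m[::3]]);w=w[w[:,2]>.03]
    print(n,len(w),np.median(w,0).round(3),w.min(0).round(3),w.max(0).round(3))
    d=np.linalg.svd(w-w.mean(0))[2][0] if len(w)<3000 else None;print(d.round(3),w.mean(0).round(3))
```

```text
reader [ 0.515 -0.241  0.11 ] [ 0.514 -0.241  0.107] hinge [ 0.577 -0.257  0.045] [ 0.576 -0.257  0.052] arm [ 0.545 -0.249  0.076] len 0.064 yaw -14.2
basket [ 0.473 -0.042  0.056] [ 0.474 -0.045  0.06 ] hinge [ 0.559 -0.024  0.045] [ 0.559 -0.027  0.05 ] arm [ 0.51  -0.035  0.052] len 0.088 yaw 11.5
reader 416 [ 0.515 -0.241  0.107] [ 0.498 -0.253  0.093] [ 0.532 -0.228  0.116]
[-0.768  0.201  0.609] [ 0.515 -0.241  0.107]
basket 320 [ 0.473 -0.045  0.059] [ 0.453 -0.056  0.051] [ 0.491 -0.029  0.062]
[-0.966 -0.229  0.116] [ 0.473 -0.044  0.059]
```

{"name": "carry_out", "arguments": {"deltas": [[[0,0,0],7.5,-1],[[0,0,0],7.5,-1],[[0.03,-0.015,0.02],0,-1],[[0.033,-0.015,0.03],0,-1],[[0,0,0.03],0,-1],[[0,0,0],0,-1],[[0,0,0],0,-1]]}}

```text
t: 2.75
tool_pos: [0.5305, -0.2469, 0.3242]
tcp_rot: [-0.0, 0.992, -0.123, -0.001]
contact_force: [0.2, -0.3, 2.0]
finger_gap: 0.0002
gripper_force: 0.0
```

Run:
```python
from h import *
s=robot.get_state();print({k:np.round(s[k],3) for k in ['t','tool_pos','tcp_rot','contact_force']})
h=np.array([.576,-.257]);a=np.radians(-14.3);x=np.array([np.cos(a),np.sin(a)]);d=s['tool_pos'][:2]-h
print('r',-d@x,'lat',d@np.array([x[1],-x[0]]),'tipz',s['tool_pos'][2]-.173)
```

```text
{'t': np.float64(2.75), 'tool_pos': array([ 0.531, -0.247,  0.324]), 'tcp_rot': array([-0.   ,  0.992, -0.123, -0.001]), 'contact_force': array([ 0.154, -0.291,  1.983])}
r 0.046584998181387886 lat 0.0014356762940692953 tipz 0.1511959183769594
```

{"name": "carry_out", "arguments": {"deltas": [[[0,0,0.018],0,-1],[[0,0,0.018],0,-1],[[-0.004,0,0.01],0,-1],[[-0.008,0,0.01],0,-1],[[-0.006,0,0.01],0,-1],[[-0.005,0,0.01],0,-1],[[-0.003,0,0.01],0,-1],[[0,0,0.005],0,-1]]}}

```text
t: 3.55
tool_pos: [0.5048, -0.2404, 0.2326]
tcp_rot: [0.0, 0.992, -0.123, -0.001]
contact_force: [-1.8, -0.6, 3.1]
finger_gap: 0.0001
gripper_force: 1.1
```

{"name": "carry_out", "arguments": {"deltas": [[[0,0,0],0,-1],[[0,0,0.003],0,-1],[[0,0,0],0,-1]]}}

```text
t: 3.85
tool_pos: [0.5061, -0.2398, 0.2303]
tcp_rot: [-0.0, 0.992, -0.122, -0.0]
contact_force: [-0.9, 0.3, -0.2]
finger_gap: 0.0002
gripper_force: 0.0
```

{"name": "carry_out", "arguments": {"deltas": [[[0,0,0.003],0,-1],[[0,0,0],0,-1]]}}

```text
t: 4.05
tool_pos: [0.5064, -0.2399, 0.229]
tcp_rot: [-0.0, 0.992, -0.122, -0.0]
contact_force: [-3.0, 1.4, 8.0]
finger_gap: 0.0
gripper_force: 4.0
```

{"name": "carry_out", "arguments": {"deltas": [[[0,0,0.002],0,-1],[[0,0,0],0,-1]]}}

```text
t: 4.25
tool_pos: [0.5066, -0.2399, 0.2287]
tcp_rot: [-0.0, 0.992, -0.123, -0.0]
contact_force: [-6.0, 3.3, 18.5]
finger_gap: 0.0
gripper_force: 8.7
```

Run:
```python
from h import *
s=robot.get_state();print({k:np.round(s[k],3) for k in ['t','tool_pos','contact_force']})
p=robot.snapshot('wrist');cv2.imwrite('pics/w2.png',p['pixels'])
```

```text
{'t': np.float64(4.25), 'tool_pos': array([ 0.507, -0.24 ,  0.229]), 'contact_force': array([-6.005,  3.345, 18.468])}
```

View pics/w2.png

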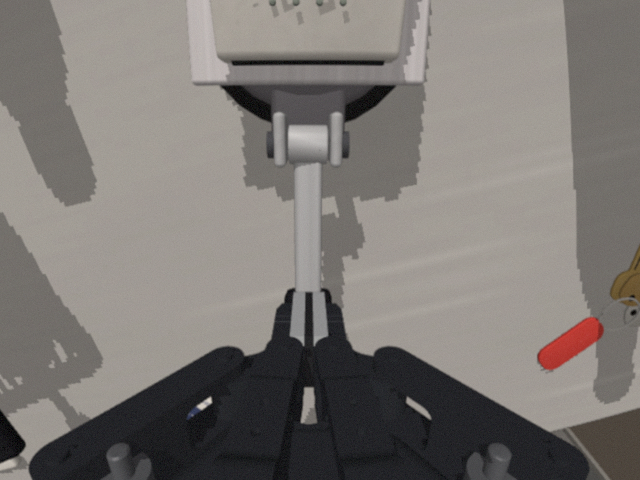

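The wrist view shows the lever lying level under the fingertips (arm seen straight from (308,165) to (308,290)). With 18 N and no further travel, it is on its stop. I'll lift and go above the basket lever.

{"name": "carry_out", "arguments": {"deltas": [[[0,0,-0.03],0,-1],[[0,0,-0.04],0,-1],[[0,0,-0.04],-6.5,1],[[0,0,-0.04],-6.5,1],[[0,0,-0.02],-6.5,1],[[0,0,0],-6.5,1],[[0.004,-0.04,0],0,1],[[0.004,-0.04,0],0,1]]}}

```text
t: 5.1
tool_pos: [0.4971, -0.1606, 0.396]
tcp_rot: [0.0, 0.995, 0.102, 0.001]
contact_force: [0.9, 0.2, 0.1]
finger_gap: 0.0846
gripper_force: 0.0
```

{"name": "carry_out", "arguments": {"deltas": [[[0,-0.04,0],0,1],[[0,-0.04,0],0,1],[[0,-0.038,0],0,1],[[0,0,0],0,1],[[0,0,0],0,1],[[0,0,0],0,1]]}}

```text
t: 5.7
tool_pos: [0.473, -0.0458, 0.3957]
tcp_rot: [0.0, 0.995, 0.103, 0.0]
contact_force: [0.5, -1.1, 0.5]
finger_gap: 0.0857
gripper_force: 0.0
```

Run:
```python
from h import *
s=robot.get_state();print({k:np.round(s[k],3) for k in ['t','tool_pos','tcp_rot','contact_force','finger_gap']})
p=robot.snapshot('wrist');cv2.imwrite('pics/w3.png',p['pixels'])
t=robot.snapshot('top')
for q in (p,t):
  for k in ['reader_paddle','basket_paddle']:
    for f in robot.landmark_of(q,k)[:2]: print(k,np.round(f['point']),round(f['conf'],2),np.round(world(q,s,f['point']),3))
cv2.imwrite('pics/t3.png',cv2.resize(t['pixels'][150:300,280:500],None,fx=3,fy=3))
```

```text
{'t': np.float64(5.7), 'tool_pos': array([ 0.473, -0.046,  0.396]), 'tcp_rot': array([0.   , 0.995, 0.103, 0.   ]), 'contact_force': array([ 0.505, -1.095,  0.455]), 'finger_gap': np.float64(0.086)}
reader_paddle [510. 238.] 0.83 [ 0.492 -0.233  0.055]
basket_paddle [306. 218.] 0.62 [ 0.473 -0.043  0.06 ]
reader_paddle [436. 249.] 0.82 [ 0.488 -0.232  0.057]
```

View pics/w3.png

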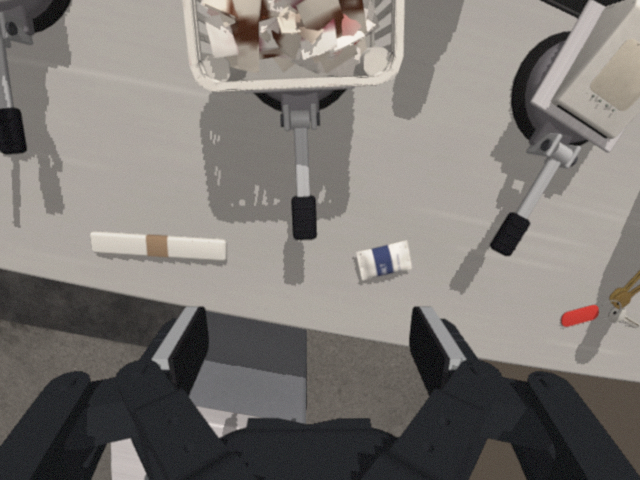

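The wrist view shows the basket paddle at (304,218), centred between the fingers with its hinge at (299,115). The reader paddle at (510,238) is now down, z ≈ 0.055. I'll go down and pinch the basket paddle.

{"name": "carry_out", "arguments": {"deltas": [[[0,-0.002,0.04],0,1],[[0,0,0.04],0,1],[[0,0,0.04],0,1],[[0,0,0.04],0,1],[[0,0,0.03],0,1],[[0,0,0],0,1],[[0,0,0],0,1]]}}

```text
t: 6.7
tool_pos: [0.4726, -0.0431, 0.2057]
tcp_rot: [-0.0, 0.995, 0.104, -0.0]
contact_force: [0.5, -0.4, 0.6]
finger_gap: 0.0855
gripper_force: 0.0
```

{"name": "carry_out", "arguments": {"deltas": [[[0,0,0],0,-1],[[0,0,0],0,-1],[[0,0,0],0,-1],[[0,0,0],0,-1],[[0,0,0],0,-1],[[0,0,0],0,-1],[[0,0,0],0,-1]], "squeeze": 25}}

```text
t: 7.4
tool_pos: [0.4726, -0.042, 0.206]
tcp_rot: [-0.0, 0.995, 0.105, 0.0]
contact_force: [-0.4, 3.9, 3.3]
finger_gap: 0.0218
gripper_force: 24.7
```

{"name": "carry_out", "arguments": {"deltas": [[[0.001,0,-0.006],0,-1],[[0.001,0,-0.006],0,-1],[[0.003,0,-0.012],0,-1],[[0.005,0,-0.012],0,-1],[[0.007,0,-0.011],0,-1],[[0.008,0,-0.009],0,-1],[[0,0,0],0,-1]]}}

```text
t: 8.1
tool_pos: [0.4965, -0.0364, 0.2618]
tcp_rot: [-0.001, 0.995, 0.104, -0.001]
contact_force: [-2.2, 5.6, 0.0]
finger_gap: 0.0219
gripper_force: 27.2
```

{"name": "carry_out", "arguments": {"deltas": [[[0.002,0,-0.002],0,-1],[[0,0,0],0,-1]]}}

```text
t: 8.3
tool_pos: [0.4971, -0.0364, 0.2621]
tcp_rot: [-0.001, 0.995, 0.104, -0.003]
contact_force: [-0.2, 5.3, -7.5]
finger_gap: 0.0215
gripper_force: 26.3
```

{"name": "carry_out", "arguments": {"deltas": [[[0.002,0,-0.002],0,-1],[[0,0,0],0,-1]]}}

```text
t: 8.5
tool_pos: [0.4977, -0.0363, 0.2622]
tcp_rot: [-0.001, 0.995, 0.104, -0.005]
contact_force: [-0.5, 5.5, -18.3]
finger_gap: 0.0219
gripper_force: 26.1
```

{"name": "carry_out", "arguments": {"deltas": [[[0,0,0],0,1],[[0,0,0],0,1],[[0,0,0],0,1],[[0,0,0],0,1],[[0,0,0],0,1],[[0,0,0],0,1]]}}

```text
t: 9.1
tool_pos: [0.5011, -0.0371, 0.2662]
tcp_rot: [0.0, 0.995, 0.104, 0.001]
contact_force: [-0.4, 0.4, -0.9]
finger_gap: 0.0849
gripper_force: 0.0
```

{"name": "carry_out", "arguments": {"deltas": [[[0,0,-0.03],0,1],[[0,0,-0.04],0,1],[[0,0,-0.04],0,1],[[-0.03,0,-0.04],0,1],[[-0.03,0,0],0,1],[[0,0,0],0,1],[[0,0,0],0,1]]}}

```text
t: 9.8
tool_pos: [0.4416, -0.0494, 0.4158]
tcp_rot: [0.0, 0.995, 0.103, 0.0]
contact_force: [0.6, 0.9, -0.3]
finger_gap: 0.0853
gripper_force: 0.0
```

Run:
```python
from h import *
s=robot.get_state();print({k:np.round(s[k],3) for k in ['t','tool_pos','contact_force','finger_gap']})
p=robot.snapshot('wrist');q=robot.snapshot('side')
cv2.imwrite('pics/w4.png',np.hstack([cv2.resize(p['pixels'],(400,300)),cv2.resize(q['pixels'][180:420,160:480],(400,300))]))
for q in (p,q):
  for k in ['reader_paddle','basket_paddle','pen_paddle']:
    for f in robot.landmark_of(q,k)[:2]: print(k,np.round(f['point']),round(f['conf'],2),np.round(world(q,s,f['point']),3))
# lever slopes from depth of black paddle pixels
g=p['pixels'].max(2)
for k in ['reader_paddle','basket_paddle']:
  f=robot.landmark_of(p,k)
  if not f: continue
  c,r=map(int,f[0]['point']);w=[]
  for i in range(max(r-35,0),min(r+35,479)):
    for j in range(max(c-35,0),min(c+35,639)):
      if g[i,j]<50: w.append(world(p,s,(j,i)))
  w=np.array(w);m=np.median(w,0);w=w[np.linalg.norm(w-m,axis=1)<.024];d=np.linalg.svd(w-w.mean(0),full_matrices=False)[2][0]
  print(k,w.mean(0).round(3),'slope',np.arctan2(abs(d[2]),np.hypot(d[0],d[1])).round(3))
```

```text
{'t': np.float64(9.8), 'tool_pos': array([ 0.442, -0.049,  0.416]), 'contact_force': array([ 0.613,  0.897, -0.346]), 'finger_gap': np.float64(0.085)}
reader_paddle [509. 198.] 0.71 [ 0.495 -0.234  0.055]
basket_paddle [307. 158.] 0.67 [ 0.496 -0.036  0.114]
pen_paddle [26. 98.] 0.56 [0.495 0.222 0.057]
reader_paddle [332. 237.] 0.51 [ 0.502 -0.228  0.05 ]
basket_paddle [327. 256.] 0.81 [ 0.49  -0.028  0.114]
pen_paddle [307. 360.] 0.69 [0.492 0.235 0.06 ]
reader_paddle [ 0.495 -0.232  0.054] slope 0.055
basket_paddle [ 0.496 -0.035  0.112] slope 0.715
```

View pics/w4.png

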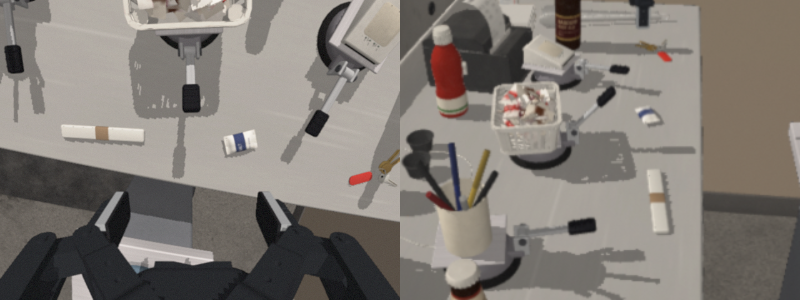

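The picture shows the basket lever raised (right half, 605,97) and the reader and pen levers down (618,69 and 580,226). The measured heights agree: 0.112 m for the basket and 0.054 m for the reader. The arm is clear, so I'm handing in.

```bash
python3 -c "
from cell import robot
print(robot.finish_job())"
```

```text
the job is handed in; nothing more can be done
None
```

The card reader's lever was pushed fully down first, then the basket's lever was raised fully up; the pen cup's stayed locked, and the job was handed in with the arm clear at about 10 s (no verdict was returned).

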